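Pack the last candle and shut the gift box

ROBOT

A 6-joint arm with a two-finger parallel gripper is mounted at the origin on the work surface. World frame = base frame: x ahead of the robot, y to its left, z up, the work surface at z = 0. Lengths are in m, angles in rad, forces in N, time in s.
With the tool pointing down it reaches from about 0.35 to 0.775 m from the base axis. Payload 7.3 kg.
Tool frame: the origin (TCP) lies between the finger pads; the fingertips stand 14 mm ahead of it and the grasp point (between the pads) lies 5 mm behind it; z points along the fingers, y is the line along which they close (so a half turn about z gives the same grasp; the last joint's range is limited). The gripper opens to 92 mm and grips with 3 to 60 N. Pads are 19 mm wide; open, the fingers measure 130 mm over their backs; the gripper's body (75 mm by 190 mm) begins 47 mm behind the grasp point.
Start: joints at [1.197, 0.342, 1.524, -0, 1.275, -0.146], TCP at [0.119, 0.511, 0.241] pointing down, gripper open.
Joint ranges: [-2.53, 2.53], [-0.77, 2.02], [0.04, 2.7], [-1, 4.14], [0.28, 2.66], [-3.11, 3.11]. Speed limits (rad/s): [2.57, 2.57, 3.14, 3.14, 3.14, 3.14].

INTERFACE

Orientations are given as [roll, pitch, yaw] about the fixed x, y, z axes, in that order (R = Rz(yaw) Ry(pitch) Rx(roll)).
In Python, from cell import robot, eyes gives the robot as it stands. The module is installed in compiled form; this text tells all that it offers.
- The arm moves only by the shell command python3 -m handwheel 'ROWS' [FORCE]. ROWS is JSON, one flat list of numbers, 5 for each row, row after row: the shift along the world's x, y, z in mm, then the turn about the world's z in rad, then the opening, from 0 (shut) to 1 (fully open). In form: [x, y, z, spin, jaw, x, y, z, spin, jaw, ...]. A call has 1 to 8 rows; each row shifts and turns the commanded pose from where the row before left it; what a row does not reach is not made up. A row lasts 1/10 s, in which the tool goes at most 50 mm and 8.59 degrees, less where a joint would pass 70% of its speed; a pose out of reach is approached as far as the arm can. A call with a gripper value outside its range is refused whole. The fingers move at their own pace and stop on an object; FORCE is the grip in N (left out, the last holds). Time passes only in rows, so rows that do not move let the fingers close. It gives the time, the measured TCP pose, the force, the opening and the grip force at its end, in the units of the state.
- robot.observe(): the state, without advancing time (a new reading comes with each control period).
- eyes.read_camera(name): name is "scene" or "top" or "wrist"; returns (picture, depth): 420x560x3 uint8, blue, green, red; 420x560 float32, m along the optical axis (not along the pixel's ray), 0 where there is no reading.
- eyes.calibration(name): a dict with "fx", "fy", "cx", "cy" (pixels), "world_to_cam" (4x4, takes a point from world to camera coordinates). Camera axes: x right, y down, z forward; pixel columns grow to the right and rows downward; lengths in m; the calibration is good to about 2 mm. A picture is of the moment at which its call begins: read the wrist's pose just before it. calibration takes no time and is no camera call; for the wrist camera it gives the pose at the moment of the call.
- robot.hand_in(): hands the job in; it is judged then, once.
The state is a dict: "time": time; "qpos": joint angles; "qvel": joint speeds; "joint_efforts": joint torques, N m; "tool_pos": TCP position; "tool_rot": TCP orientation; "contact_force": force on the tool from outside, world axes, zero at the start; "torque": the same for the moment, N m; "opening": finger opening in m; "grip_force": force on a finger pad.
Only numpy, scipy, OpenCV 4.12 (cv2) and the standard library are available. Lean on these libraries where they do the work, as an engineer would, in place of code of your own. Each camera call takes 0.05 s, during which the arm holds its last target. There are 200 camera calls.

TASK

Stand the loose short candle upright on the round card in the middle of the empty bay of the wooden gift box, then swing the box's hinged hood fully shut. Leave the candle that is already in the box standing in its bay, and do not knock over the tall candle.

Things in the scene. Friction and masses are not known exactly. Their poses are not given: they have to be found in the camera images.
- candle: The loose short candle to pack: a white tin cup filled with dark red wax, an upright cylinder 58 mm in diameter and 62 mm tall, about 0.15 kg, standing on the cardboard sheet (4 mm thick) on the other side of the table from the box. Origin at the centre of its underside, z up.
- packed: An identical short candle (58 mm diameter, 62 mm tall) that already stands in one of the two bays of the box, left or right at random. Origin at the centre of its underside. It must stay standing in its bay.
- pad: A thin round card (72 mm diameter, under 1 mm) lying on the floor of the empty bay, in its middle: where the loose candle goes. Origin at its centre on the bay floor.
- tall: A tall candle of the same make, 58 mm diameter and 105 mm tall, loose, standing at the far end of the cardboard sheet, 75 mm or more between centres from the short one. It is too tall for the box. Origin at the centre of its underside. Must not be knocked over.
- box: Fixed plywood gift box: low tray 150 mm (its x) by 220 mm (its y), 32 mm tall, walls and floor 6 mm, parted by an equally tall wall into two bays side by side along y, each 138 mm (x) by 101 mm (y), centred at y = +53.5 and -53.5 mm. Origin at the centre of its underside; its x axis points away from the robot, to the hinge side, turned up to 0.25 rad either way.
- hood (a joint): Angle of the box's hood about its hinge, rad: 0 fully shut, grows as it opens, stop at 1.8; starts at 1.5 to 1.7, standing open on the far side of the box. The hinge is stiff: the hood stays where it is left and takes about 2 to 7 N at hood_top to move. Shut, its flat top lies 83 mm above the table; a short candle in a bay fits under it with 9 mm to spare.
- hood_hinge (a point): Middle of the hinge line, which runs along the box's y axis at the far (+x) upper edge of the tray, 75 mm from the box's centre and 33 mm above the table. Fixed. The hood is a plywood shell, 150 mm from hinge to free edge, 220 mm wide, 50 mm deep, walls 6 mm, 0.3 kg, with a lip 14 x 50 x 5 mm in the middle of its front wall.
- hood_top (a point): Point on the outside of the hood's flat top, mid-width, 110 mm from the hinge line along the top (40 mm from the free edge) and 50 mm out from the hinge line square to the top; moves with the hood. Its z axis points out of that face: up when shut, away from the robot when the hood stands open.
There are look-alikes about, which are no part of the job. Leave any green look-alike of the packed alone. What is shaped like the candle but green is not meant.

How it is judged:
On the way:
1. the loose candle stands upright in the empty bay, let go, with the hood still open (horizontal distance between candle and pad below 0.035 m and z of candle in the frame of box below 0.015 m and angle between candle's own z axis and vertical below 0.15 rad and contact force between candle and the fingers below 0.1 N and value of joint hood above 0.8 rad), for 0.2 s.
At the end, for the whole second after the job is handed in: The loose candle stands upright (within 0.15 rad) and at rest on the floor of the bay that was empty, within 35 mm of the card's centre; the hood is shut to within 0.05 rad; the packed candle still stands upright in its own bay, moved less than 35 mm; the tall candle has not been tipped over (horizontal distance between candle and pad below 0.035 m and z of candle in the frame of box below 0.015 m and angle between each of candle, packed's own z axis and vertical below 0.15 rad and value of joint hood below 0.05 rad and distance of packed from where it was at the start of the episode below 0.035 m and angle between tall's own z axis and vertical below 0.5 rad and linear speed of candle below 0.02 m/s); the robot touches nothing.
It fails at once if the tall candle is knocked over (angle between tall's own z axis and vertical above 0.5 rad).
It fails at once if the packed candle is tipped or moved out of its place (angle between packed's own z axis and vertical above 0.5 rad or distance of packed from where it was at the start of the episode above 0.06 m).
It also fails if it takes over 58 s, if anything falls off the work surface, if the arm or the gripper's body presses on something with over 40 N, if the wrist force passes 120 N, or if a joint passes its speed limit or range.

## Working session

There is one attempt and no reset: what is moved stays moved. The work goes in short steps, Python scripts to look and compute and a shell command to move; the robot and the scene stay as the last step left them, time stands still between calls to the robot, and variables do not carry over. Pictures are saved under pics/ and viewed, at most 10 in all, crops included, and the job is handed in when it is done.

```bash
mkdir -p pics; cat > h.py <<'E'
import numpy as np,cv2
from cell import robot,eyes
def cloud(name):
    c=eyes.calibration(name); im,d=eyes.read_camera(name)
    v,u=np.mgrid[:420,:560]
    P=np.stack([(u-c['cx'])/c['fx']*d,(v-c['cy'])/c['fy']*d,d,np.ones_like(d)],-1)
    W=P@np.linalg.inv(c['world_to_cam']).T
    W[d==0]=np.nan
    return im,W[...,:3]
E
python3 - <<'E'
from h import *
a,A=cloud('top'); b,B=cloud('scene')
np.savez('s0.npz',a=a,A=A,b=b,B=B)
cv2.imwrite('pics/top0.png',a); cv2.imwrite('pics/scene0.png',b)
print(robot.observe())
E
```

```text
{'time': 0.1, 'qpos': array([ 1.19699390e+00,  3.42654614e-01,  1.52488315e+00, -1.75698781e-05,
        1.27536154e+00, -1.46020067e-01]), 'qvel': array([ 0.00081471, -0.00183305, -0.00203756,  0.00021738, -0.00072285,
       -0.00098682]), 'joint_efforts': array([ 1.16730149e-03, -4.32007492e+01, -2.44693869e+01,  7.19018304e-02,
        5.26956073e-02, -5.04697971e-05]), 'tool_pos': array([0.11843128, 0.51114314, 0.240127  ]), 'tool_rot': array([-3.14029746e+00, -1.73496741e-04,  2.91381530e+00]), 'contact_force': array([ 0.13399493, -0.19900211,  0.10954286]), 'torque': array([ 0.05272527, -0.0109892 , -0.07246935]), 'grip_force': 0.0, 'opening': 0.09190280327388954}
```

View pics/top0.png

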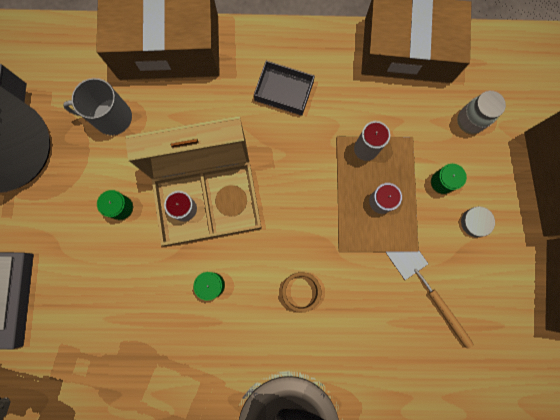

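View pics/scene0.png

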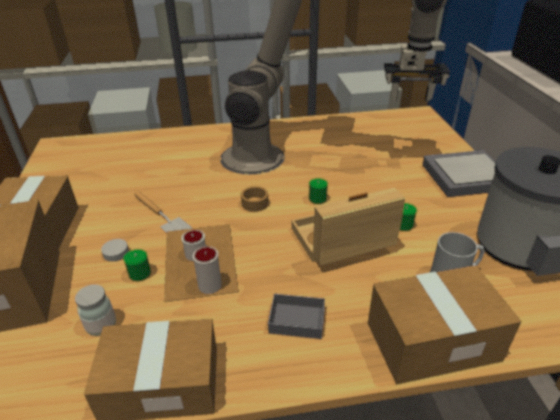

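The top view shows these candidates:
- Red short candle at (388,197) on the cardboard. It's red wax in a white tin on the sheet, so it is the loose candle.
- Red tall candle at (375,135).
- Red packed candle at (179,206) in the left bay.
- Card at (231,200) in the right bay, which is the empty one.
- Green look-alikes at (452,179), (114,205) and (208,287), which I'll leave alone.

The hood stands open at (187,143).

```bash
python3 - <<'E'
from h import *
s=np.load('s0.npz');a,A=s['a'],s['A'];b,B=s['b'],s['B']
cv2.imwrite('pics/crop0.png',cv2.resize(a[100:260,100:440],None,fx=2.3,fy=2.3,interpolation=cv2.INTER_CUBIC))
hsv=cv2.cvtColor(a,cv2.COLOR_BGR2HSV)
red=(((hsv[...,0]<8)|(hsv[...,0]>170))&(hsv[...,1]>170)&(hsv[...,2]>50)).astype(np.uint8)
n,l,st,c=cv2.connectedComponentsWithStats(red)
for i in range(1,n):
    if st[i,4]>150:
        P=A[l==i]; print('red',c[i],st[i,4],np.nanmedian(P,0), (np.nanmax(P,0)+np.nanmin(P,0))/2)
for p in [(231,200),(250,164),(259,226),(165,242),(154,185),(204,190),(210,232),(128,138),(242,118),(135,177),(247,166),(185,143),(360,220),(301,292),(283,88)]: print(p,A[p[1],p[0]].round(4))
# rim fit
z=A[...,2]; x=A[...,0];y=A[...,1]
m=(z>0.026)&(z<0.037)&(x>.3)&(x<.62)&(y>0.0)&(y<.4)
Q=A[m][:,:2].astype(np.float32); print(len(Q),cv2.minAreaRect(Q),cv2.boxPoints(cv2.minAreaRect(Q)))
# pad: brown in floor
f=(z<0.012)&(z>0.002)
sub=f[170:225,205:255]; print(sub.sum())
for u in range(205,258,4): print(u,a[200,u],A[200,u].round(3))
E
```

```text
red [375.81979695 134.00507614] 394 [ 0.61084463 -0.17296526  0.10907037] [ 0.61123651 -0.17347505  0.10961983]
red [387.70810811 196.12162162] 370 [ 0.48788642 -0.20442474  0.06606988] [ 0.48831553 -0.20654217  0.06645336]
red [177.8075 203.97  ] 400 [0.46336602 0.24062757 0.06824996] [0.46356419 0.24077145 0.06856977]
(231, 200) [0.4846 0.1358 0.007 ]
(250, 164) [0.571  0.0954 0.0008]
(259, 226) [0.423  0.0697 0.0352]
(165, 242) [0.3854 0.2728 0.0318]
(154, 185) [0.5112 0.3043 0.0322]
(204, 190) [0.5024 0.194  0.0284]
(210, 232) [0.409  0.1769 0.028 ]
(128, 138) [0.569  0.3136 0.1839]
(242, 118) [ 0.6834  0.1174 -0.0019]
(135, 177) [0.5358 0.3582 0.0011]
(247, 166) [0.5606 0.1006 0.0218]
(185, 143) [0.5568 0.2028 0.1973]
(360, 220) [ 0.443  -0.1563  0.0087]
(301, 292) [ 0.2817 -0.0248 -0.0012]
(283, 88) [0.7584 0.0215 0.0027]
1524 ((0.4647890329360962, 0.148863285779953), (0.4063616991043091, 0.28364109992980957), 61.556453704833984) [[ 0.24331456  0.03775713]
 [ 0.49271646 -0.09733903]
 [ 0.6862635   0.25996944]
 [ 0.4368616   0.3950656 ]]
2384
205 [ 88 146 178] [0.48  0.191 0.027]
209 [ 79 131 173] [0.485 0.186 0.002]
213 [ 95 155 179] [0.485 0.177 0.003]
217 [ 51  97 140] [0.484 0.168 0.006]
221 [ 50  94 134] [0.485 0.159 0.005]
225 [ 57 102 145] [0.484 0.149 0.007]
229 [ 54  99 140] [0.484 0.14  0.008]
233 [ 56 101 144] [0.485 0.131 0.007]
237 [ 52  99 142] [0.485 0.122 0.006]
241 [ 54  98 141] [0.485 0.113 0.008]
245 [ 56 101 144] [0.485 0.104 0.006]
249 [ 95 153 180] [0.486 0.095 0.005]
253 [ 65 108 136] [nan nan nan]
257 [ 68 124 177] [ 0.487  0.077 -0.001]
```

View pics/crop0.png

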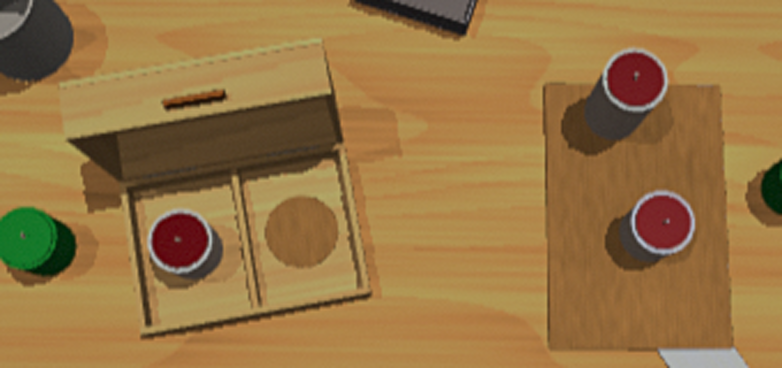

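Crop confirms it: the red short candle is at crop (662,222) on the sheet, the tall one at (635,80), and the packed one at (180,240). The card is at (302,231). In world coordinates:
- **Candle:** (0.488, -0.206)
- **Card:** (0.484, 0.135)
- **Box yaw:** about 0.18

I'll close the jaws along the box's y axis, which is tool yaw of about 3.32, so the gripper body stays clear of the hood.

```bash
python3 -m handwheel '[46,-18,0,0.07,1,46,-18,0,0.07,1,46,-18,0,0.07,1,46,-18,0,0.07,1,46,-18,0,0.07,1,46,-18,0,0.06,1]' 20; python3 -m handwheel '[8,-46,0,0,1,8,-46,0,0,1,8,-46,0,0,1,8,-46,0,0,1,8,-46,0,0,1,8,-46,0,0,1,8,-46,0,0,1,8,-46,0,0,1]'
```

```text
time: 0.7
tool_pos: [0.3961, 0.4023, 0.2404]
tool_rot: [-3.141, -0.001, -2.957]
contact_force: [0.4, 0.3, 0.1]
opening: 0.092
grip_force: 0.0
time: 1.5
tool_pos: [0.4583, 0.0336, 0.2406]
tool_rot: [3.141, -0.0, -2.959]
contact_force: [1.5, 0.7, -0.5]
opening: 0.0918
grip_force: 0.0
```

```bash
python3 -m handwheel '[6,-48,0,0,1,6,-48,0,0,1,6,-48,0,0,1,6,-48,0,0,1,6,-48,0,0,1,0,0,-40,0,1,0,0,-40,0,1,0,0,0,0,1]'; python3 - <<'E'
from h import *
w,W=cloud('wrist')
z=W[...,2]
m=(z>.055)&(z<.075)&(np.hypot(W[...,0]-.488,W[...,1]+.206)<.045)
print(robot.observe()['tool_pos'],m.sum(), np.nanmedian(W[m],0),cv2.minEnclosingCircle(W[m][:,:2].astype(np.float32)))
cv2.imwrite('pics/w1.png',w)
E
```

```text
time: 2.3
tool_pos: [0.4854, -0.2032, 0.1558]
tool_rot: [3.134, -0.008, -2.96]
contact_force: [-0.9, 0.1, 0.3]
opening: 0.0919
grip_force: 0.0
[ 0.48706475 -0.20385933  0.15885297] 4636 [ 0.48708417 -0.20578865  0.06711352] ((0.4889172911643982, -0.2054440677165985), 0.02996503747999668)
```

View pics/w1.png

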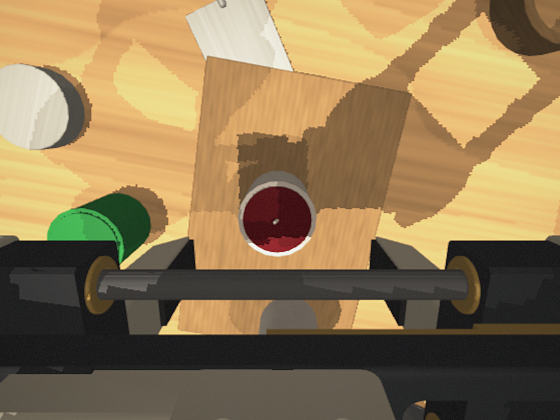

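The wrist view shows the red candle at (278,218), centred between the open fingers, with the green look-alike off to the left at (95,235). Going down to grasp.

```bash
python3 -m handwheel '[1,-2,-30,0,1,0,0,-30,0,1,0,0,-30,0,1,0,0,-20,0,1,0,0,0,0,1]' 20; python3 -m handwheel '[0,0,0,0,0.3,0,0,0,0,0.3,0,0,0,0,0.3,0,0,0,0,0.3,0,0,0,0,0.3,0,0,0,0,0.3]' 20;
```

```text
time: 2.85
tool_pos: [0.4895, -0.206, 0.0505]
tool_rot: [3.14, -0.001, -2.959]
contact_force: [0.2, 0.2, -0.2]
opening: 0.0921
grip_force: 0.0
time: 3.45
tool_pos: [0.4898, -0.2066, 0.0514]
tool_rot: [-3.141, 0.001, -2.959]
contact_force: [-0.2, 1.2, 6.5]
opening: 0.0573
grip_force: 20.0
```

```bash
python3 -m handwheel '[0,0,20,0,0.3,0,0,40,0,0.3,0,0,40,0,0.3,0,0,0,0,0.3,-2,20,0,0,0.3,-2,40,0,0,0.3,-2,40,0,0,0.3,-2,40,0,0,0.3]'; python3 -m handwheel '[0,40,0,0,0.3,0,40,0,0,0.3,0,40,0,0,0.3,0,40,0,0,0.3,0,30,0,0,0.3,0,11,0,0,0.3,0,0,0,0,0.3,0,0,0,0,0.3]'
python3 - <<'E'
from h import *
t,T=cloud('top')
print(robot.observe()['tool_pos']); cv2.imwrite('pics/t2.png',cv2.resize(t[60:300,60:460],None,fx=2,fy=2)) 
E
```

```text
time: 4.25
tool_pos: [0.4807, -0.0652, 0.1498]
tool_rot: [3.141, -0.001, -2.96]
contact_force: [0.4, -0.1, -0.7]
opening: 0.0578
grip_force: 20.0
time: 5.05
tool_pos: [0.4814, 0.1336, 0.1503]
tool_rot: [-3.141, -0.001, -2.959]
contact_force: [-0.1, -0.0, -1.0]
opening: 0.0579
grip_force: 20.0
[0.4814793  0.13324806 0.15037477]
```

View pics/t2.png

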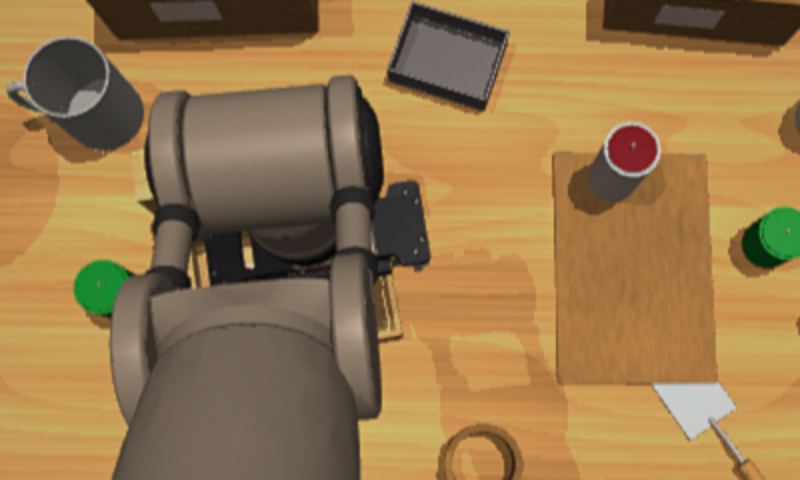

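The loose candle is off the sheet, held at about (290,270) in this crop. The tall candle still stands at (632,150). The wrist overhangs the hood, so I'll measure the clearance before going down.

```bash
python3 - <<'E'
from h import *
b,B=cloud('scene')
B0=np.load('s0.npz')['B']
cv2.imwrite('pics/s2.png',cv2.resize(b[40:320,200:480],None,fx=2.1,fy=2.1))
new=(np.abs(B[...,2]-B0[...,2])>.02)
P=B[(B[...,0]>.35)&(B[...,0]<.75)&(B[...,1]>0)&(B[...,1]<.35)&(B[...,2]>.05)&new]
c,s=np.cos(.18),np.sin(.18); o=np.array([.4745,.1877])
X=(P[:,0]-o[0])*c+(P[:,1]-o[1])*s
for z0 in np.arange(.14,.5,.02):
    m=(P[:,2]>=z0)&(P[:,2]<z0+.02)
    if m.sum()>5: print(round(z0,2),m.sum(),np.percentile(X[m],[50,98]).round(3))
m=(~new)&(B0[...,2]>.05)&(B0[...,2]<.22)
Q=B0[m]; X=(Q[:,0]-o[0])*c+(Q[:,1]-o[1])*s; Y=-(Q[:,0]-o[0])*s+(Q[:,1]-o[1])*c
k=(abs(Y)<.115)&(X>.03)&(X<.2)
for z0 in np.arange(.05,.21,.02):
    q=k&(Q[:,2]>=z0)&(Q[:,2]<z0+.02)
    if q.sum()>5: print('hood',round(z0,2),q.sum(),np.percentile(X[q],[2,50,98]).round(3))
E
```

```text
0.14 199 [0.014 0.027]
0.16 350 [0.007 0.025]
0.18 64 [0.007 0.012]
0.2 371 [0.028 0.036]
0.22 510 [0.023 0.036]
0.24 822 [0.015 0.034]
0.26 235 [0.018 0.022]
0.28 179 [0.021 0.036]
0.3 386 [0.022 0.037]
0.32 195 [0.028 0.038]
0.34 262 [0.029 0.038]
0.36 275 [0.029 0.036]
0.38 289 [0.029 0.037]
0.4 342 [0.026 0.039]
0.42 351 [0.033 0.043]
0.44 551 [0.039 0.047]
0.46 693 [0.036 0.045]
0.48 1117 [0.012 0.034]
hood 0.05 496 [0.09  0.126 0.129]
hood 0.07 502 [0.089 0.126 0.13 ]
hood 0.09 531 [0.086 0.126 0.13 ]
hood 0.11 540 [0.09  0.126 0.13 ]
hood 0.13 551 [0.089 0.126 0.13 ]
hood 0.15 571 [0.088 0.126 0.129]
hood 0.17 1455 [0.077 0.11  0.129]
hood 0.19 62 [0.086 0.09  0.093]
```

View pics/s2.png

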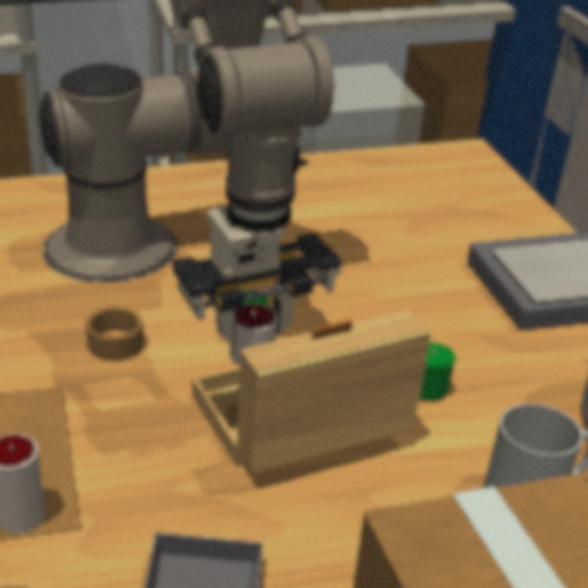

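The scene view shows the candle held upright at about (254,325) in front of the open hood. The arm stays at least 30 mm clear of the hood, so I'll lower it.

```bash
python3 -m handwheel '[3,1,-20,0,0.3,0,0,-30,0,0.3,0,0,-25,0,0.3,0,0,-12,0,0.3,0,0,-5,0,0.3,0,0,-3,0,0.3,0,0,0,0,0.3,0,0,0,0,0.3]'
```

```text
time: 5.95
tool_pos: [0.4852, 0.1355, 0.0566]
tool_rot: [-3.142, 0.002, -2.959]
contact_force: [0.4, -0.0, -1.4]
opening: 0.0574
grip_force: 20.0
```

```bash
python3 -m handwheel '[-1,0,-2,0,0.3,0,0,-1,0,0.3,0,0,-1,0,0.3,0,0,0,0,0.3]'
```

```text
time: 6.35
tool_pos: [0.4837, 0.1356, 0.0534]
tool_rot: [-3.142, 0.001, -2.959]
contact_force: [-5.4, -1.0, 13.9]
opening: 0.0575
grip_force: 20.0
```

Contact at 14 N, so the candle is on the floor. Release and lift straight up.

```bash
python3 -m handwheel '[0,0,1,0,0.3,0,0,0,0,1,0,0,0,0,1,0,0,0,0,1,0,0,0,0,1,0,0,0,0,1]'; python3 -m handwheel '[0,0,20,0,1,0,0,40,0,1,0,0,40,0,1,-20,0,40,0,1,-40,0,20,0,1,-40,0,0,0,1,0,0,0,0,0,0,0,0,0,0]'
python3 - <<'E'
from h import *
w,W=cloud('wrist'); t,T=cloud('top')
o=np.array([.484,.135])
for n,I in (('w',W),('t',T)):
    m=(I[...,2]>.055)&(I[...,2]<.08)&(np.hypot(*(I[...,:2]-o).transpose(2,0,1))<.05)
    if m.sum()>5: print(n,m.sum(),np.nanmedian(I[m],0),np.ptp(I[m],0))
print(robot.observe()['tool_pos'],robot.observe()['opening'])
cv2.imwrite('pics/c3.png',np.hstack([cv2.resize(w,(400,300)),cv2.resize(t,(400,300))]))
E
```

```text
time: 6.95
tool_pos: [0.4835, 0.1355, 0.0526]
tool_rot: [3.141, -0.0, -2.959]
contact_force: [-0.9, 0.7, 1.4]
opening: 0.0902
grip_force: 0.0
time: 7.75
tool_pos: [0.3835, 0.1356, 0.2132]
tool_rot: [-3.142, 0.002, -2.959]
contact_force: [0.1, 0.4, 0.1]
opening: 0.08
grip_force: 0.0
w 1005 [0.49561251 0.1364323  0.06885832] [0.0600542  0.05467159 0.01619351]
[0.38457674 0.13549016 0.21283471] 0.07253904081730962
```

View pics/c3.png

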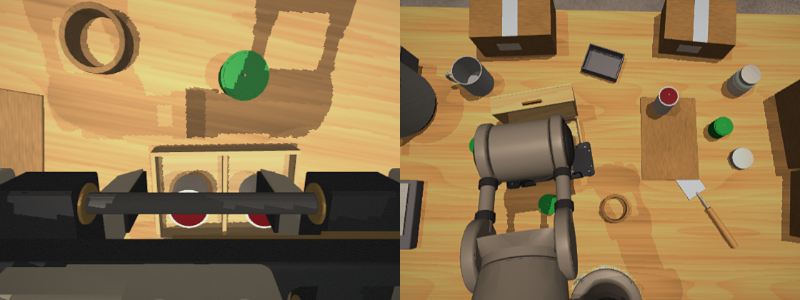

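The candle stands in the right bay with its top at z≈0.068. In the wrist view the two red tops are at (188,222) and (258,222), and the box and hood are unchanged. Next I'll go over the hood with the fingers closed and push it from behind, first checking how low the wrist camera hangs.

```bash
python3 - <<'E'
from h import *
c=np.linalg.inv(eyes.calibration('wrist')['world_to_cam'])[:3,3]
print(c-robot.observe()['tool_pos'])
E
python3 -m handwheel '[0,0,35,0,0,0,0,35,0,0,40,13,0,0,0,40,13,0,0,0,40,13,0,0,0,40,13,0,0,0,40,14,0,0,0,42,14,0,0,0]'
```

```text
[-0.06925863 -0.01166058  0.14477635]
time: 8.65
tool_pos: [0.628, 0.2159, 0.2814]
tool_rot: [3.142, -0.001, -2.96]
contact_force: [0.5, 0.2, 0.3]
opening: 0.0087
grip_force: 0.0
```

```bash
python3 -m handwheel '[0,0,-40,0,0,0,0,-40,0,0,0,0,-20,0,0,0,0,-14,0,0,0,0,0,0,0]'; python3 - <<'E'
from h import *
import math
# TCP targets in box frame for each hood angle, r along top
c,s=np.cos(.18),np.sin(.18)
for p in [1.57,1.4,1.2,1.0,.8,.6,.4,.2,0]:
    r=115
    X=75-r*math.cos(p)+50*math.sin(p)+9.5; Z=33+r*math.sin(p)+50*math.cos(p)+14
    print(p,round(474.5+X*c),round(187.7+X*s),round(Z))
E
```

```text
time: 9.15
tool_pos: [0.6251, 0.215, 0.1647]
tool_rot: [-3.141, -0.006, -2.96]
contact_force: [0.9, 0.6, 0.4]
opening: 0.0006
grip_force: 0.0
1.57 607 212 162
1.4 587 208 169
1.2 562 204 172
1.0 538 199 171
0.8 514 195 164
0.6 492 191 153
0.4 473 187 138
0.2 457 184 119
0 444 182 97
```

```bash
python3 -m handwheel '[-10,-2,0,0,0,-10,-2,0,0,0,-10,-2,2,0,0,-10,-2,2,0,0,-8,-1,1,0,0,-8,-1,1,0,0,-8,-1,1,0,0,0,0,0,0,0]'
```

```text
time: 9.95
tool_pos: [0.5622, 0.2043, 0.177]
tool_rot: [-3.141, 0.003, -2.96]
contact_force: [3.6, -0.2, 2.5]
opening: 0.0004
grip_force: 1.4
```

```bash
python3 -m handwheel '[-8,-2,-2,0,0,-8,-2,-2,0,0,-8,-1,-2,0,0,-8,-1,-2,0,0,-8,-1,-2,0,0,-8,-1,-3,0,0,0,0,0,0,0]'; python3 -m handwheel '[-8,-1,-3,0,0,-7,-2,-4,0,0,-7,-1,-4,0,0,-7,-1,-5,0,0,-6,-1,-5,0,0,-6,-1,-5,0,0,0,0,0,0,0]'
```

```text
time: 10.65
tool_pos: [0.5121, 0.1964, 0.1621]
tool_rot: [3.141, -0.002, -2.959]
contact_force: [0.8, 0.3, 0.8]
opening: 0.0006
grip_force: 0.6
time: 11.35
tool_pos: [0.4708, 0.1893, 0.1357]
tool_rot: [3.141, -0.003, -2.959]
contact_force: [-0.3, 0.4, 0.2]
opening: 0.0005
grip_force: 0.0
```

```bash
cat > hood.py <<'E'
from h import *
b,B=cloud('scene'); c,s=np.cos(.18),np.sin(.18)
X=(B[...,0]-.4745)*c+(B[...,1]-.1877)*s; Y=-(B[...,0]-.4745)*s+(B[...,1]-.1877)*c
m=(abs(Y)<.1)&(abs(Y)>.05)&(X>-.12)&(X<.14)&(B[...,2]>.04)&(B[...,2]<.22)
for x in np.arange(-.12,.14,.02):
    k=m&(X>=x)&(X<x+.02)
    if k.sum()>5: print(round(x+.01,2),k.sum(),np.median(B[...,2][k]).round(4))
cv2.imwrite('pics/s_hood.png',cv2.resize(b[100:320,240:460],None,fx=2.5,fy=2.5))
E
python3 hood.py
```

```text
-0.05 50 0.1319
-0.03 288 0.1278
-0.01 281 0.1197
0.01 272 0.1129
0.03 438 0.1075
0.05 262 0.0962
0.07 280 0.088
0.09 415 0.0771
```

View pics/s_hood.png

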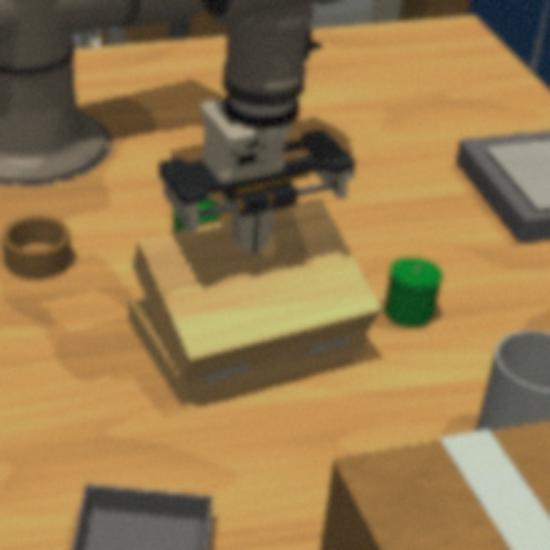

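The hood is folding down, with the fingertip on its top at about (255,240). The slope gives roughly 0.37 rad still open. I'll keep following the arc.

```bash
python3 -m handwheel '[-5,-1,-6,0,0,-5,-1,-6,0,0,-4,-1,-6,0,0,-4,-1,-6,0,0,-4,-1,-6,0,0,-4,-1,-6,0,0,0,0,0,0,0]'
```

```text
time: 12.1
tool_pos: [0.4455, 0.1831, 0.0997]
tool_rot: [-3.141, -0.002, -2.959]
contact_force: [0.0, -0.1, 0.7]
opening: 0.0003
grip_force: 0.0
```

```bash
python3 -m handwheel '[0,0,-2,0,0,0,0,-2,0,0,0,0,0,0,0]'; python3 -m handwheel '[0,0,-1,0,0,0,0,-1,0,0,0,0,0,0,0]'
```

```text
time: 12.4
tool_pos: [0.4462, 0.1833, 0.0972]
tool_rot: [-3.141, -0.001, -2.959]
contact_force: [-4.8, -1.2, 8.5]
opening: 0.0002
grip_force: 4.2
time: 12.7
tool_pos: [0.4463, 0.1833, 0.097]
tool_rot: [-3.141, 0.0, -2.959]
contact_force: [-9.8, -3.3, 26.0]
opening: 0.0001
grip_force: 13.3
```

Firm stop at TCP z = 0.097, which is the shut height (83 + 14 mm). Retreat and check.

```bash
python3 -m handwheel '[0,0,3,0,0,0,0,30,0,0,0,0,40,0,0,0,0,40,0,0,-10,-40,40,0,0,-10,-45,0,0,0,-10,-45,0,0,0,0,0,0,0,0]'; python3 -m handwheel '[-5,-45,0,0,0,-5,-45,0,0,0,0,-45,0,0,0,0,-45,0,0,0,0,0,0,0,0,0,0,0,0,0]'; python3 hood.py
```

```text
time: 13.5
tool_pos: [0.4171, 0.0546, 0.2428]
tool_rot: [-3.14, 0.0, -2.964]
contact_force: [-0.5, 0.8, -0.1]
opening: 0.0002
grip_force: 0.0
time: 14.1
tool_pos: [0.4079, -0.1218, 0.2422]
tool_rot: [3.141, -0.0, -2.962]
contact_force: [-0.7, 0.2, 0.1]
opening: 0.0007
grip_force: 0.0
-0.07 99 0.082
-0.05 155 0.0826
-0.03 156 0.0826
-0.01 164 0.0825
0.01 171 0.0824
0.03 170 0.0825
0.05 179 0.0826
0.07 554 0.0689
0.09 7 0.0628
```

View pics/s_hood.png

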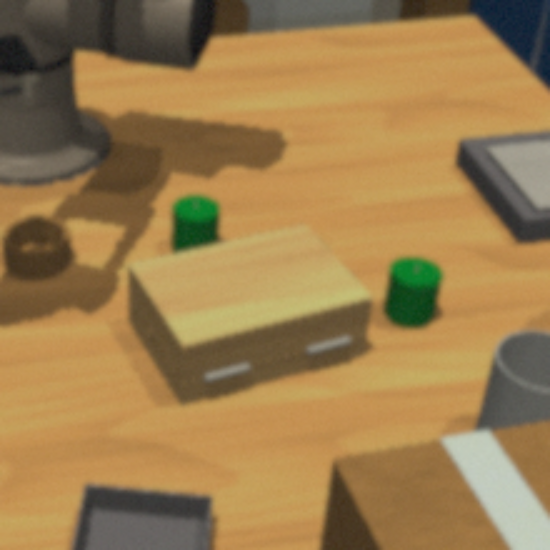

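The hood at (250,285) lies flat at z≈0.0825 and is fully shut, and the arm is clear.

```bash
python3 -c "
from cell import robot; print(robot.hand_in())"
```

```text
the job is handed in; nothing more can be done
None
```

The loose candle stands on the card in the right-hand bay, the hood is fully shut, the packed and tall candles were left alone, and the job was handed in at about 14 s; the hand-in returned no verdict.

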